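# Pop the tea tray out and trap it

### The job

Press the red eject key of the tea-tray dispenser right down with one finger and stop the tray that pops out with the other finger, before the tray's front reaches the brass line across the chute. Finish while holding: one finger keeps the key down and the other keeps the popped-out tray blocked in the chute. Only touch, do not grip or lift the tray, and leave everything else on the counter alone.

Things in the scene. Friction and masses are not known exactly. Their poses are not given: they have to be found in the camera images.
- dispenser: Tea-tray dispenser fixed to the counter: low wooden base with a straight chute, dark sleeve at the back. Origin on the counter, on the chute's centre line, below the front face of the parked tray; -x runs out along the chute to its open end (120 mm away), +y to the red key's side, z up. Chute floor 22 mm above the counter, 68 mm wide between brass rails 6 mm thick, tops 26 mm above the counter.
- sleeve (a point): Middle of the top of the dark wooden sleeve that holds the parked tray, 67 mm above the counter. The sleeve is 84 mm wide and runs from 20 to 120 mm behind the parked tray's front face. Axes as the dispenser.
- tongue (a point): Top of the 26 mm wide steel tongue that stands 7 mm out of the chute floor right in front of the parked tray and holds it back; it is part of the key and goes down with it. Axes as the dispenser.
- shelf_post (a point): Middle of the front face, 0.3 m up, of the grey shelf post between the two bays. It is fixed, 76 mm wide and runs from the counter to above the arm; this face is the nearest part of the shelving to the robot, so swing past it with the arm drawn in. The shelves and standing books lie more than 45 mm further back than this face. World axes.
- line (a point): Middle of the brass line (4 mm wide) across the chute floor, 50 mm in front of the parked tray: the tray's front must not pass it. Axes as the dispenser.
- outlet (a point): Point on the chute floor, on its centre line, 30 mm in front of the parked tray and level with the key's centre (72 mm from it sideways); a finger standing near here stops the tray about 20 mm out. Axes as the dispenser.
- key_top (a point): Centre of the top of the red eject key, a plate 50 mm (along the chute) by 40 mm, beside the chute. At rest its top is 40 mm above the counter (18 mm above the chute floor); fully down, 30 mm above the counter (8 mm above the chute floor). Axes as the dispenser.
- eject_key (a joint): Travel of the eject key, m: 0 at rest, 0.010 fully down. Spring: about 1.5 N at rest, 4 N fully down; it comes back up when let go. The tray is set free at 7 to 9 mm.
- pusher (a joint): Travel of the spring pusher behind the tray, m: 0 loaded, grows to 0.045 as it shoves the tray out. About 3 N when loaded, 2 N at 20 mm, under 1 N at the end; a tray that nothing stops is thrown out of the chute in a few tenths of a second.
- tray_front (a point): Centre of the front face of the loose light-wood tray of tea sachets (80 mm along the chute, 64 mm wide, 32 mm high, about 150 g), half-way up (16 mm above the chute floor). -x of the tray points out of the chute. Parked, this point is above the dispenser's origin; its -x in the dispenser's frame is how far the tray has come out.
- tea_tray: The same tray; origin at the centre of its underside, 40 mm behind its front face.
- tea_tin: Bystander: green tea tin with a cream lid, 69 mm across, 89 mm high. Origin at the middle of its underside. Leave it alone.
- espresso_a: Bystander: small white cup with a green band, 63x88x51 mm. Origin at the middle of its underside. Leave it alone.
- pepper_mill: Bystander: dark wooden pepper mill, 58 mm across, 170 mm high. Origin at the middle of its underside. Leave it alone.
- glass_creamer: Bystander: glass creamer with a silver handle, 80x120x113 mm. Origin at the middle of its underside. Leave it alone.
- teal_glass_0: Bystander: teal glass tumbler, 68 mm across, 84 mm high, standing on the counter in line with the chute, about 15 mm beyond its open end. Origin at the middle of its underside. Leave it alone.
- spoon_0: Bystander: teaspoon lying flat, 138x28x12 mm. Origin at the middle of its underside. Leave it alone.
Not all that is in view belongs to the job. What is shaped like the tea_tray but turquoise is not meant.

How it is judged:
On the way:
1. the eject key is pressed down by a finger (value of joint eject_key above 0.007 m and contact force between the fingers and eject_key above 0.5 N).
At the end, for the whole second after the job is handed in: A finger holds the eject key at least 6 mm down (over 0.5 N); the tray is still, flat on the chute floor (tilt under 0.1 rad, raised less than 6 mm), its front 10 to 50 mm out, and leans on a finger with more than 0.3 N (value of joint eject_key above 0.006 m and contact force between the fingers and eject_key above 0.5 N and contact force between the fingers and tea_tray above 0.3 N and x of tray_front in the frame of dispenser between -0.05 and -0.01 m and z of tray_front in the frame of dispenser below 0.044 m and angle between tea_tray's own z axis and vertical below 0.1 rad and linear speed of tea_tray below 0.02 m/s); the arm keeps its last pose, push and grip.
It fails at once if the tray slides away: its front passes the brass line, 50 mm out (x of tray_front in the frame of dispenser below -0.052 m).
It fails at once if the tray is lifted (more than 12 mm) or tipped (over 0.3 rad) (z of tray_front in the frame of dispenser above 0.05 m or angle between tea_tray's own z axis and vertical above 0.3 rad).
It fails at once if a bystander is moved by more than 20 mm (distance of any of tea_tin, espresso_a, pepper_mill, glass_creamer, teal_glass_0, spoon_0 from where it was at the start of the episode above 0.02 m).
It also fails if it takes over 32 s, if anything falls off the work surface, if the arm or the gripper's body presses on something with over 40 N, if the wrist force passes 120 N, or if a joint passes its speed limit or range.

### The arm

A 7-joint arm with a two-finger parallel gripper is mounted at the origin on a cart in front of the work surface, level with it; the furniture and walls round the work are solid. World frame = base frame: x ahead of the robot, y to its left, z up, the work surface at z = 0. Lengths are in m, angles in rad, forces in N, time in s.
With the tool pointing down it reaches from about 0.4 to 0.875 m from the base axis. Payload 19.3 kg.
Tool frame: the origin (TCP) lies between the finger pads; the fingertips stand 19 mm ahead of it and the grasp point (between the pads) is the TCP; z points along the fingers, y is the direction in which the jaws open and shut (so a half turn about z gives the same grasp; the last joint's range is limited). The gripper opens to 85 mm and grips with 20 to 120 N. Pads are 22 mm wide; open, the fingers measure 114 mm over their backs; the gripper's body (76 mm by 85 mm) begins 54 mm behind the grasp point. The pads swing forward as they close: fully open they stand 13 mm farther back than shut.
Start: joints at [1.262, 0.521, -0.036, 1.599, 0.021, 1.021, -0.113], TCP at [0.148, -0.607, 0.25] pointing down, gripper open.
Joint ranges: [-2.91, 2.91], [-0.3, 2.13], [-1.5, 1.42], [0.17, 2.43], [-1.26, 4.41], [0.16, 1.93], [-2.52, 2.52]. Speed limits (rad/s): [1.89, 1.89, 2.39, 2.39, 3.01, 3.01, 3.01].

### API

Orientations are given as [roll, pitch, yaw] about the fixed x, y, z axes, in that order (R = Rz(yaw) Ry(pitch) Rx(roll)).
In Python, from workcell import status, imaging, bot gives the robot as it stands.
- The arm moves only by the shell command python3 -m handwheel 'ROWS' [FORCE]. ROWS is JSON, a list of rows, each an object with "offset": the shift along the tool's x, y, z in mm, a list of three; "rot": the turn, a rotation vector about the tool's x, y, z in degrees, a list of three; "claw": the opening, from -1 (shut) to 1 (fully open). A call has 1 to 12 rows; each row shifts and turns the commanded pose from where the row before left it, along the tool's axes as they then stand; what a row does not reach is not made up. A row lasts 1/10 s, in which the tool goes at most 50 mm and 8.59 degrees, less where a joint would pass 70% of its speed; a pose out of reach is approached as far as the arm can. A call is refused whole if a number of a shift passes 50 or a number of a turn 8.59, either way. A call with a gripper value outside its range is refused whole. The fingers move at their own pace and stop on an object; FORCE is the grip in N (left out, the last holds). Time passes only in rows, so rows that do not move let the fingers close. It gives the time, the measured TCP pose, the force and the opening at its end, in the units of the state.
- status.observe(): the state, without advancing time (a new reading comes with each control period).
- imaging.grab_frame(name): name is "scene" or "side" or "wrist"; returns a dict with "color" (420x560x3 uint8, red, green, blue), "range_z" (420x560 float32, m along the optical axis (not along the pixel's ray), 0 where there is no reading), "fx", "fy", "cx", "cy" (pixels), "camera_from_world" (4x4, takes a point from world to camera coordinates). Camera axes: x right, y down, z forward; pixel columns grow to the right and rows downward; lengths in m; the calibration is good to about 2 mm. A picture is of the moment at which its call begins.
- bot.job_done(): hands the job in, once; it reports no verdict.
Trained networks look in the newest picture that a camera, given by its name, has taken for a name from the list of things; names that differ only in an ending like _2 or _b are one class to them, and where a whole thing is asked for, a point or a joint stands for the part that bears it (a point fixed in the world has none). Each returns a list of dicts, best first, with "conf" (0 to 1); they miss things now and then, are a little off and sometimes report something else, mostly with a low value. They report only what shows in the picture. A call takes as long as a camera call. They do not tell look-alikes from the thing itself.
- imaging.regions_of(thing, camera): "region" (420x560 bool, what is visible of it) and "box" ([centre column, centre row, width, height] in pixels, round what is visible of it).
- imaging.mark_of(thing, camera): "uv" ([column, row] in pixels: a listed point, or the origin of a listed thing).
The state is a dict: "clock": time; "qpos": joint angles; "qd": joint speeds; "joint_efforts": joint torques, N m; "position": TCP position; "tool_rot": TCP orientation; "force": force on the tool from outside, world axes, zero at the start; "moment": the same for the moment, N m; "grip_width": finger opening in m.
Only numpy, scipy, OpenCV 4.12 (cv2) and the standard library are available. Lean on these libraries where they do the work, as an engineer would, in place of code of your own. Each camera call takes 0.05 s, during which the arm holds its last target.

## Working session

There is one attempt and no reset: what is moved stays moved. The work goes in short steps, Python scripts to look and compute and a shell command to move; the robot and the scene stay as the last step left them, time stands still between calls to the robot, and variables do not carry over. Pictures are saved under pics/ and viewed, and the job is handed in when it is done.

```bash
mkdir -p pics; ls
python3 - <<'E'
from workcell import status, imaging, bot
import cv2,numpy as np
s=status.observe(); print({k:np.round(v,3) for k,v in s.items()})
for n in ["scene","side","wrist"]:
    f=imaging.grab_frame(n); cv2.imwrite(f"pics/{n}0.png",f["color"][:,:,::-1])
    c=np.linalg.inv(f["camera_from_world"]); print(n,c.round(3)[:3],f["fx"])
    for t in ["key_top","outlet","tray_front","shelf_post","tongue","line","sleeve"]:
        print(t,[(np.round(d["uv"],1).tolist(),round(d["conf"],2)) for d in imaging.mark_of(t,n)])
E
```

```text
pics
{'clock': np.float64(0.0), 'qpos': array([ 1.262,  0.522, -0.036,  1.6  ,  0.021,  1.021, -0.113]), 'qd': array([ 0.001,  0.001, -0.   , -0.001, -0.001, -0.   ,  0.001]), 'joint_efforts': array([-0.0000e+00, -9.2711e+01,  1.9800e+00, -3.6993e+01,  1.8000e-02,
        8.0000e-03,  0.0000e+00]), 'position': array([ 0.148, -0.607,  0.25 ]), 'tool_rot': array([-3.14 ,  0.   ,  0.239]), 'force': array([0.499, 0.07 , 0.213]), 'moment': array([ 0.043, -0.057,  0.029]), 'grip_width': np.float64(0.086)}
scene [[ 0.886 -0.283  0.368 -0.068]
 [-0.464 -0.567  0.68  -1.052]
 [ 0.017 -0.774 -0.633  1.198]] 472.10814265779027
key_top [([295.1, 297.5], 0.61)]
outlet [([315.2, 300.8], 0.73)]
tray_front [([312.7, 288.4], 0.84), ([368.4, 366.6], 0.84)]
shelf_post [([286.0, 184.4], 0.8)]
tongue [([310.4, 289.0], 0.62)]
line [([320.8, 299.9], 0.64)]
sleeve [([301.4, 264.7], 0.69)]
side [[-0.996 -0.045  0.074  0.408]
 [-0.086  0.613 -0.785  1.122]
 [-0.01  -0.789 -0.615  1.05 ]] 398.40401122738854
key_top [([299.8, 207.3], 0.45)]
outlet [([282.8, 217.4], 0.69), ([283.8, 209.2], 0.66)]
tray_front [([285.7, 208.3], 0.59), ([288.9, 176.0], 0.46)]
shelf_post []
tongue []
line [([287.8, 204.4], 0.65)]
sleeve []
wrist [[ 0.235 -0.934 -0.268  0.218]
 [-0.972 -0.226 -0.065 -0.59 ]
 [-0.     0.276 -0.961  0.374]] 331.99172968936006
key_top []
outlet []
tray_front []
shelf_post []
tongue []
line []
sleeve []
```

View pics/scene0.png

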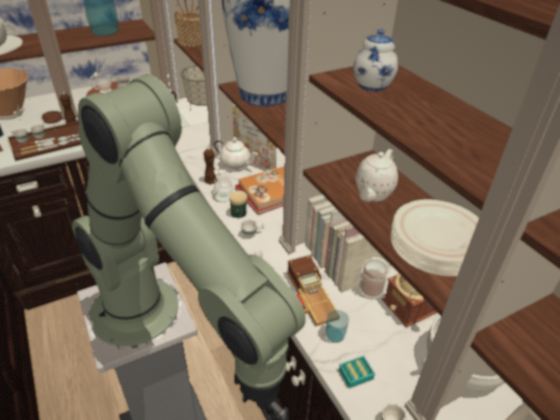

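View pics/side0.png

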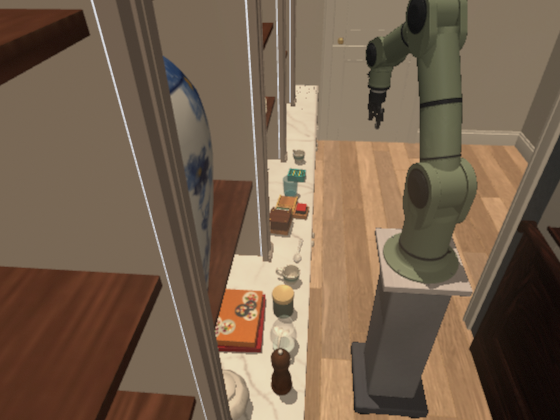

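View pics/wrist0.png

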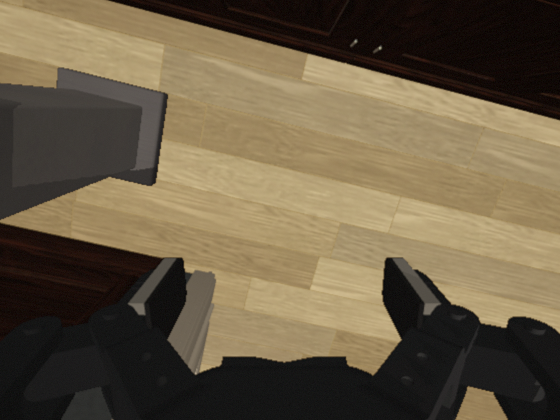

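The scene shows the dispenser at about (310,290): dark sleeve, light tray, open chute. The teal tumbler is at (337,326) and the turquoise look-alike at (356,372). In the side view the dispenser is at about (285,210), with the red key at (302,210) on the robot's side. I'll enlarge both and back-project.

```bash
cat > h.py <<'E'
from workcell import status, imaging, bot
import cv2,numpy as np
def pt(f,u,v,r=1):
    z=f["range_z"][int(round(v))-r:int(round(v))+r+1,int(round(u))-r:int(round(u))+r+1]
    z=np.median(z[z>0]); return wz(f,u,v,z)
def wz(f,u,v,z):
    T=np.linalg.inv(f["camera_from_world"])
    return (T@np.array([(u-f["cx"])/f["fx"]*z,(v-f["cy"])/f["fy"]*z,z,1]))[:3]
def plane(f,u,v,h):
    a=wz(f,u,v,0);b=wz(f,u,v,1); return a+(b-a)*(h-a[2])/(b-a)[2]
def cloud(f):
    T=np.linalg.inv(f["camera_from_world"]); z=f["range_z"]
    v,u=np.mgrid[:z.shape[0],:z.shape[1]]
    P=np.stack([(u-f["cx"])/f["fx"]*z,(v-f["cy"])/f["fy"]*z,z],-1)
    P=P@T[:3,:3].T+T[:3,3]; P[z<=0]=np.nan; return P
def crop(f,name,u0,u1,v0,v1,k):
    cv2.imwrite(name,cv2.resize(f["color"][v0:v1,u0:u1,::-1],None,fx=k,fy=k,interpolation=cv2.INTER_CUBIC))
E
python3 - <<'E'
from h import *
f=imaging.grab_frame("scene"); crop(f,"pics/sc1.png",260,400,240,400,3.7*1)
for t in ["tray_front","outlet","line","sleeve","tongue","shelf_post","key_top"]:
    for d in imaging.mark_of(t,"scene"): print("scene",t,pt(f,*d["uv"]).round(3))
for t in ["tea_tray","teal_glass_0","spoon_0","espresso_a","tea_tin"]:
    for d in imaging.mark_of(t,"scene"): print("scene",t,round(d["conf"],2),plane(f,*d["uv"],0.02 if 'tray' in t else 0).round(3))
g=imaging.grab_frame("side"); crop(g,"pics/si1.png",250,330,150,280,4.6)
for t in ["tray_front","outlet","line","key_top"]:
    for d in imaging.mark_of(t,"side"): print("side",t,pt(g,*d["uv"]).round(3))
P=cloud(g); hsv=cv2.cvtColor(g["color"],cv2.COLOR_RGB2HSV)
m=((hsv[...,0]<6)|(hsv[...,0]>174))&(hsv[...,1]>170)&(hsv[...,2]>80); 
v,u=np.nonzero(m[190:230,290:315]); print(len(u),u.mean()+290,v.mean()+190); q=P[190:230,290:315][m[190:230,290:315]]; print(q.round(3)[::3])
E
```

```text
scene tray_front [ 0.524 -0.515  0.025]
scene tray_front [ 0.174 -0.563  0.635]
scene outlet [ 0.524 -0.235  0.021]
scene line [ 0.524 -0.259  0.022]
scene sleeve [ 0.522 -0.137  0.066]
scene sleeve [0.463 0.401 0.014]
scene tongue [ 0.531 -0.143  0.069]
scene tongue [ 0.522 -0.206  0.031]
scene key_top [ 0.199 -0.625  0.603]
scene tea_tray 0.81 [ 0.536 -0.16   0.02 ]
scene tea_tray 0.69 [ 0.485 -0.521  0.02 ]
scene tea_tray 0.45 [0.473 0.252 0.02 ]
scene teal_glass_0 0.74 [ 0.52  -0.361  0.   ]
scene spoon_0 0.53 [ 0.455 -0.002  0.   ]
scene espresso_a 0.68 [0.488 0.154 0.   ]
scene tea_tin 0.86 [0.485 0.295 0.   ]
scene tea_tin 0.37 [ 0.546 -0.176  0.   ]
side tray_front [ 0.538 -0.394  0.077]
side tray_front [ 0.534 -0.187  0.046]
side outlet [ 0.525 -0.2    0.046]
side line [ 0.528 -0.248  0.019]
side key_top [ 0.516 -0.094  0.062]
side key_top [ 0.471 -0.218  0.035]
side key_top [ 0.519 -0.338  0.026]
59 301.1186440677966 206.89830508474577
[[ 0.472 -0.242  0.035]
 [ 0.459 -0.239  0.038]
 [ 0.446 -0.248  0.032]
 [ 0.471 -0.231  0.038]
 [ 0.458 -0.228  0.041]
 [ 0.446 -0.231  0.039]
 [ 0.471 -0.227  0.036]
 [ 0.458 -0.225  0.038]
 [ 0.445 -0.228  0.036]
 [ 0.47  -0.218  0.037]
 [ 0.458 -0.22   0.036]
 [ 0.445 -0.221  0.036]
 [ 0.47  -0.214  0.035]
 [ 0.457 -0.216  0.034]
 [ 0.445 -0.211  0.039]
 [ 0.469 -0.203  0.038]
 [ 0.457 -0.211  0.033]
 [ 0.445 -0.209  0.035]
 [ 0.461 -0.201  0.034]
 [ 0.448 -0.197  0.038]]
```

View pics/sc1.png

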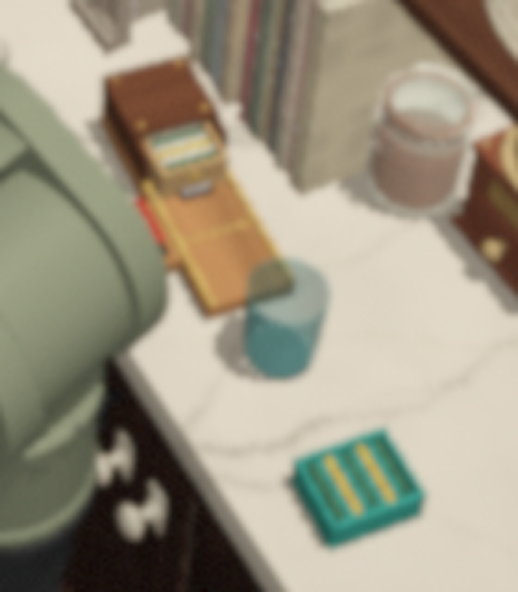

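View pics/si1.png

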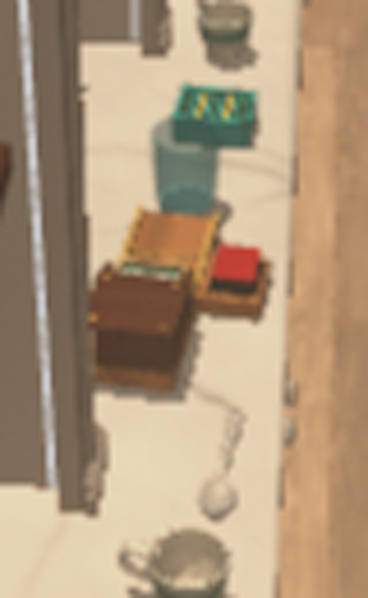

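Two things have the tray's shape. The light-wood one sits in the dark sleeve with the tongue in front, at scene (313,285), crop (185,155). The turquoise one lies loose at (356,372), crop (360,490). The light-wood tray matches the description, and the crop confirms it. The chute runs along world -y, with the key on the robot's side at about (0.458,-0.222). Next I compute the hover move.

Run:
```python
from h import *
f=imaging.grab_frame("scene")
print("post",pt(f,286,184).round(3),pt(f,286,190).round(3), [pt(f,u,230).round(3) for u in range(276,308,4)])
s=status.observe(); p=s["position"]; yaw=s["tool_rot"][2]
tgt=np.array([.49,-.24,.25]); n=12; dy=(np.pi/2-yaw)/n
for i in range(n):
    c,sn=np.cos(yaw),np.sin(yaw); R=np.array([[c,sn,0],[sn,-c,0],[0,0,-1]])
    print((R.T@((tgt-p)/n)*1000).round(1),round(-np.degrees(dy),2)); yaw+=dy
```

```text
post [0.561 0.045 0.279] [0.558 0.038 0.26 ] [array([0.575, 0.132, 0.001]), array([ 0.589,  0.127, -0.   ]), array([0.559, 0.045, 0.077]), array([0.562, 0.02 , 0.095]), array([ 0.566, -0.001,  0.11 ]), array([ 0.58 , -0.004,  0.107]), array([0.614, 0.024, 0.071]), array([0.631, 0.025, 0.064])]
[ 34.9 -23.    0. ] -6.36
[ 37.3 -19.    0. ] -6.36
[ 39.1 -14.7   0. ] -6.36
[ 40.5 -10.3   0. ] -6.36
[41.4 -5.8  0. ] -6.36
[41.8 -1.1  0. ] -6.36
[41.7  3.5  0. ] -6.36
[41.   8.1  0. ] -6.36
[39.9 12.6  0. ] -6.36
[38.2 16.9  0. ] -6.36
[36.1 21.1  0. ] -6.36
[33.6 24.9  0. ] -6.36
```

```bash
python3 -m handwheel '[{"offset":[35,-23,0],"rot":[0,0,-6.4],"claw":1},{"offset":[37,-19,0],"rot":[0,0,-6.4],"claw":1},{"offset":[39,-15,0],"rot":[0,0,-6.4],"claw":1},{"offset":[40,-10,0],"rot":[0,0,-6.4],"claw":1},{"offset":[41,-6,0],"rot":[0,0,-6.4],"claw":1},{"offset":[42,-1,0],"rot":[0,0,-6.4],"claw":1}]'
```

```text
clock: 2.75
position: [0.3184, -0.4226, 0.2505]
tool_rot: [3.141, 0.0, 0.913]
force: [1.5, -0.5, 0.3]
grip_width: 0.0855
```

```bash
python3 -m handwheel '[{"offset":[42,4,0],"rot":[0,0,-6.4],"claw":0.5},{"offset":[41,8,0],"rot":[0,0,-6.4],"claw":0.5},{"offset":[40,13,0],"rot":[0,0,-6.4],"claw":0.5},{"offset":[38,17,0],"rot":[0,0,-6.4],"claw":0.5},{"offset":[36,21,0],"rot":[0,0,-6.4],"claw":0.5},{"offset":[34,25,0],"rot":[0,0,-6.4],"claw":0.5},{"offset":[0,0,0],"rot":[0,0,0],"claw":0.5},{"offset":[0,0,0],"rot":[0,0,0],"claw":0.5}]'
python3 - <<'E'
from h import *
f=imaging.grab_frame("wrist"); cv2.imwrite("pics/w1.png",f["color"][:,:,::-1])
s=status.observe(); print(s["position"],s["tool_rot"],s["grip_width"],s["clock"],s["force"],s["qpos"])
for t in ["tray_front","outlet","line","sleeve","tongue","key_top"]:
    for d in imaging.mark_of(t,"wrist"): print(t,round(d["conf"],2),np.round(d["uv"]),pt(f,*d["uv"]).round(3))
E
```

```text
clock: 3.55
position: [0.4887, -0.2386, 0.2502]
tool_rot: [-3.141, -0.0, 1.58]
force: [-0.3, -0.3, -0.2]
grip_width: 0.0641
[ 0.48808179 -0.23956777  0.2501688 ] [-3.14110051e+00  1.87549650e-04  1.57834987e+00] 0.06394059664692096 3.6 [-0.37646583  0.13973411  0.31291476] [ 0.70091376  0.42518989 -0.47316793  1.79782572  0.22972605  0.97349564
  0.14122791]
tray_front 0.67 [323. 147.] [ 0.528 -0.203  0.054]
outlet 0.75 [318. 171.] [ 0.527 -0.232  0.022]
line 0.6 [316. 191.] [ 0.526 -0.254  0.023]
sleeve 0.69 [347.  67.] [ 0.544 -0.133  0.067]
tongue 0.61 [325. 148.] [ 0.531 -0.205  0.048]
key_top 0.7 [252. 169.] [ 0.458 -0.227  0.04 ]
key_top 0.42 [318. 193.] [ 0.528 -0.257  0.022]
```

View pics/w1.png

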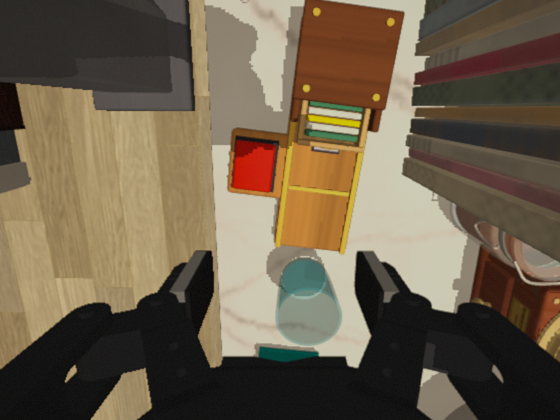

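Run:
```python
from h import *
f=imaging.grab_frame("wrist"); crop(f,"pics/w1c.png",200,380,90,290,3)
P=cloud(f); hsv=cv2.cvtColor(f["color"],cv2.COLOR_RGB2HSV)
m=((hsv[...,0]<6)|(hsv[...,0]>174))&(hsv[...,1]>170)&(hsv[...,2]>80)&(P[...,2]>.035)&(P[...,2]<.046)
q=P[m]; print(len(q),np.nanmedian(q,0)); r=cv2.minAreaRect((q[:,:2]*1000).astype(np.float32)); print("key rect",r)
# tray top z ~ .054 and sleeve top .067
for lo,hi,n in[(.05,.058,"tray"),(.063,.072,"sleeve"),(.0,.0,"x")]:
    m=(P[...,2]>lo)&(P[...,2]<hi)&(P[...,0]>.46)&(P[...,0]<.6)&(P[...,1]<-.05)&(P[...,1]>-.3)
    q=P[m]
    if len(q)>10: print(n,len(q),cv2.minAreaRect((q[:,:2]*1000).astype(np.float32)), np.percentile(q,[1,99],axis=0).round(3).tolist())
# floor/rails
m=(P[...,2]>.017)&(P[...,2]<.03)&(P[...,0]>.47)&(P[...,0]<.6)&(P[...,1]<-.22)&(P[...,1]>-.31)
q=P[m]
for y in np.arange(-.31,-.22,.01):
    a=q[(q[:,1]>=y)&(q[:,1]<y+.01)]; 
    if len(a): print(y.round(3),np.percentile(a[:,0],[1,99]).round(4),np.median(a[:,2]).round(4))
```

```text
1862 [ 0.45910808 -0.22353017  0.04028171]
key rect ((458.8424987792969, -224.50921630859375), (48.96305465698242, 39.8856201171875), 83.2186279296875)
tray 2292 ((533.1676025390625, -183.47865295410156), (41.14508056640625, 76.20360565185547), 83.2964096069336) [[0.504, -0.205, 0.05], [0.571, -0.162, 0.056]]
sleeve 9882 ((542.1591186523438, -132.988525390625), (98.05375671386719, 84.34934997558594), 83.37071990966797) [[0.501, -0.165, 0.065], [0.585, -0.085, 0.069]]
-0.31 [0.4803 0.5612] 0.0225
-0.3 [0.4814 0.5624] 0.0225
-0.29 [0.4825 0.5633] 0.0225
-0.28 [0.4836 0.5648] 0.0226
-0.27 [0.478  0.5661] 0.0225
-0.26 [0.4724 0.5668] 0.0227
-0.25 [0.4772 0.568 ] 0.0226
-0.24 [0.4783 0.5695] 0.0225
-0.23 [0.4794 0.5706] 0.0225
```

The wrist view shows the red key at (255,165), tongue at (326,150), brass line at (318,190) and tumbler at (308,300). The fits agree with the given sizes: key 49x40 mm at z 0.040, sleeve 84 mm wide, and yaw 83.3° from all three rectangles. Key centre is (0.459,-0.2245), so the outlet is at (0.5305,-0.233), which matches the detection and floor edges. I'll turn the jaws to 83.3° and go down partway.

```bash
python3 -m handwheel '[{"offset":[14,7,0],"rot":[0,0,7.1],"claw":0.5},{"offset":[0,0,40],"rot":[0,0,0],"claw":0.5},{"offset":[0,0,40],"rot":[0,0,0],"claw":0.5},{"offset":[0,0,40],"rot":[0,0,0],"claw":0.5},{"offset":[0,0,35],"rot":[0,0,0],"claw":0.5},{"offset":[0,0,0],"rot":[0,0,0],"claw":0.5},{"offset":[0,0,0],"rot":[0,0,0],"claw":0.5}]'
python3 - <<'E'
from h import *
f=imaging.grab_frame("wrist"); cv2.imwrite("pics/w2.png",f["color"][:,:,::-1])
g=imaging.grab_frame("side"); crop(g,"pics/si2.png",250,330,150,280,4.6)
s=status.observe(); print(s["position"],np.degrees(s["tool_rot"]),s["grip_width"],s["force"])
yaw=s["tool_rot"][2]; d=np.array([.4952,-.2257])-s["position"][:2]
print("tool err mm",(np.array([[np.cos(yaw),np.sin(yaw)],[np.sin(yaw),-np.cos(yaw)]])@d*1000).round(1))
P=cloud(f); 
for u,v in [(205,270),(185,300),(365,270),(385,300),(205,258),(362,258)]: print(u,v,P[v,u].round(3))
E
```

```text
clock: 4.65
position: [0.4955, -0.2251, 0.0959]
tool_rot: [-3.141, -0.0, 1.455]
force: [-0.1, 0.1, -0.0]
grip_width: 0.0643
[ 0.49620381 -0.2255688   0.0971901 ] [1.79865293e+02 3.89529057e-02 8.33625439e+01] 0.06356006711801425 [ 0.83952295 -0.25167188  0.03575478]
tool err mm [-0.2 -1. ]
205 270 [ 0.466 -0.215  0.097]
185 300 [ 0.466 -0.212  0.122]
365 270 [ 0.53  -0.219  0.102]
385 300 [ 0.532 -0.221  0.121]
205 258 [ 0.466 -0.21   0.095]
362 258 [ 0.53  -0.217  0.096]
```

View pics/w2.png

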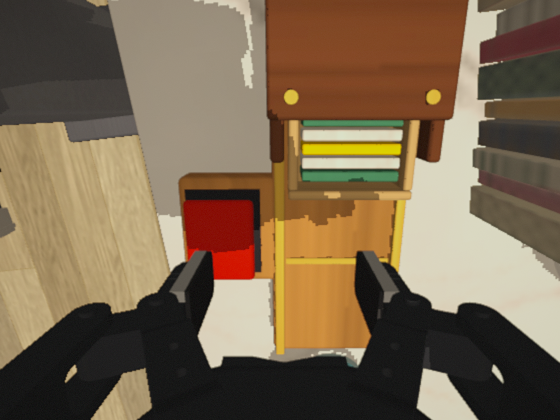

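View pics/si2.png

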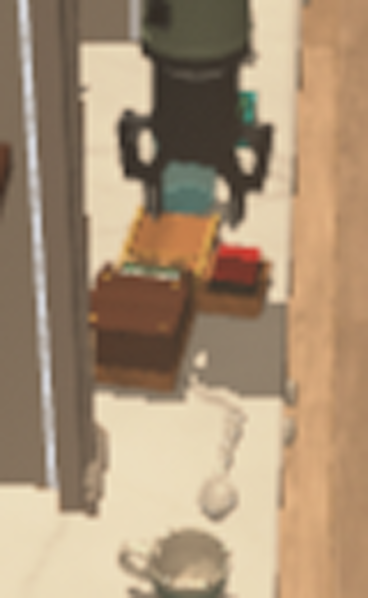

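The fingers are in line: the left one (200,280) is over the key's x range and the right one (370,280) is over the chute. The force reads zero. I'm going down in steps and watching the force.

```bash
python3 -m handwheel '[{"offset":[0,-1,15],"rot":[0,0,0],"claw":0.5},{"offset":[0,0,15],"rot":[0,0,0],"claw":0.5},{"offset":[0,0,0],"rot":[0,0,0],"claw":0.5}]'
python3 -m handwheel '[{"offset":[0,0,4],"rot":[0,0,0],"claw":0.5},{"offset":[0,0,2],"rot":[0,0,0],"claw":0.5},{"offset":[0,0,0],"rot":[0,0,0],"claw":0.5}]'
python3 - <<'E'
from h import *
f=imaging.grab_frame("wrist"); cv2.imwrite("pics/w3.png",f["color"][:,:,::-1])
s=status.observe(); print(s["position"],np.degrees(s["tool_rot"]),s["force"])
E
```

```text
clock: 5.05
position: [0.4939, -0.225, 0.0647]
tool_rot: [-3.141, -0.0, 1.455]
force: [-0.1, 0.3, -0.4]
grip_width: 0.0637
clock: 5.35
position: [0.4944, -0.2251, 0.0595]
tool_rot: [3.141, 0.0, 1.455]
force: [0.2, -0.2, 0.4]
grip_width: 0.0638
[ 0.49439569 -0.2250688   0.05952658] [1.79989246e+02 4.98583902e-03 8.33796232e+01] [ 0.23931508 -0.57074661  0.35311634]
```

View pics/w3.png

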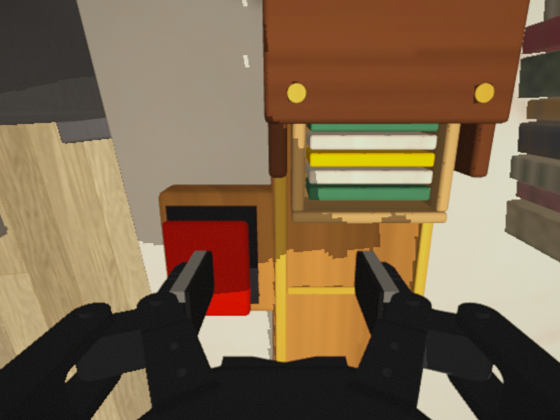

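Both fingers are just above contact, the left over the key and the right inside the chute in front of the tray. I continue down.

```bash
for i in 1; do python3 -m handwheel '[{"offset":[0,0,3],"rot":[0,0,0],"claw":0.5},{"offset":[0,0,0],"rot":[0,0,0],"claw":0.5}]'
python3 -m handwheel '[{"offset":[0,0,3],"rot":[0,0,0],"claw":0.5},{"offset":[0,0,0],"rot":[0,0,0],"claw":0.5}]'
python3 - <<'E'
from h import *
f=imaging.grab_frame("wrist"); P=cloud(f)
for n,a,b in [("L",160,215),("R",350,400)]:
    q=P[245:330,a:b].reshape(-1,3); 
    q=q[(q[:,2]>.042)&(q[:,2]<.09)&(abs(q[:,1]+.22)<.03)]; print(n,len(q),np.percentile(q,[1,50,99],axis=0).round(4).tolist())
s=status.observe(); print(s["position"],s["force"])
E
done
```

```text
clock: 5.6
position: [0.4942, -0.225, 0.0561]
tool_rot: [-3.141, -0.0, 1.455]
force: [0.8, 0.3, 0.1]
grip_width: 0.0645
clock: 5.8
position: [0.4943, -0.225, 0.053]
tool_rot: [-3.142, -0.0, 1.455]
force: [-0.7, 0.5, 0.1]
grip_width: 0.0642
L 2812 [[0.452, -0.2308, 0.0431], [0.4636, -0.2122, 0.0668], [0.4657, -0.2069, 0.0893]]
R 2573 [[0.5267, -0.2382, 0.0431], [0.5295, -0.2212, 0.0656], [0.5414, -0.2161, 0.0892]]
[ 0.49425033 -0.22501024  0.05314925] [-0.28040611  0.01205302 -0.20102091]
```

```bash
python3 -m handwheel '[{"offset":[-3,0,2],"rot":[0,0,0],"claw":0.5},{"offset":[0,0,0],"rot":[0,0,0],"claw":0.5}]'
python3 -m handwheel '[{"offset":[0,0,2],"rot":[0,0,0],"claw":0.5},{"offset":[0,0,0],"rot":[0,0,0],"claw":0.5}]'
python3 -m handwheel '[{"offset":[0,0,2],"rot":[0,0,0],"claw":0.5},{"offset":[0,0,0],"rot":[0,0,0],"claw":0.5}]'
```

```text
clock: 6.05
position: [0.4939, -0.2284, 0.0512]
tool_rot: [3.142, 0.0, 1.455]
force: [-0.5, -1.1, 1.5]
grip_width: 0.0642
clock: 6.25
position: [0.4939, -0.2282, 0.0491]
tool_rot: [-3.142, 0.0, 1.455]
force: [-0.3, -1.1, 1.4]
grip_width: 0.0642
clock: 6.45
position: [0.4939, -0.2281, 0.0471]
tool_rot: [-3.141, 0.0, 1.455]
force: [-0.6, -0.7, 1.7]
grip_width: 0.0638
```

Contact came at about z 0.052, so the key bottoms near 0.042.

```bash
python3 -m handwheel '[{"offset":[0,0,3],"rot":[0,0,0],"claw":0.5},{"offset":[0,0,2],"rot":[0,0,0],"claw":0.5},{"offset":[0,0,0],"rot":[0,0,0],"claw":0.5}]'
python3 -m handwheel '[{"offset":[0,0,1],"rot":[0,0,0],"claw":0.5},{"offset":[0,0,0],"rot":[0,0,0],"claw":0.5}]'
python3 - <<'E'
from h import *
f=imaging.grab_frame("wrist"); cv2.imwrite("pics/w4.png",f["color"][:,:,::-1])
g=imaging.grab_frame("side"); crop(g,"pics/si4.png",250,330,150,280,4.6)
s=status.observe(); print(s["position"],s["force"],s["moment"])
P=cloud(f); q=P[(P[...,2]>.050)&(P[...,2]<.058)&(P[...,0]>.505)&(P[...,0]<.565)]; q=q[(q[:,1]<-.15)&(q[:,1]>-.28)]
d=(q[:,:2]-[.534,-.203])@[.1167,.9932]; print(np.histogram(d*1000,np.arange(-50,30,4)))
E
```

```text
clock: 6.75
position: [0.494, -0.2282, 0.0426]
tool_rot: [-3.142, 0.0, 1.455]
force: [-3.5, -0.6, 17.4]
grip_width: 0.0643
clock: 6.95
position: [0.494, -0.2282, 0.0423]
tool_rot: [3.141, 0.001, 1.455]
force: [-6.9, 0.1, 32.6]
grip_width: 0.0641
[ 0.49399135 -0.22819756  0.04230168] [-6.02131982e+00 -2.97105534e-02  3.11144307e+01] [ 0.20480322  2.55724664 -0.19677948]
(array([   0,    0,   21,   54,   51,   57,   91,  162, 1353, 1343,  904,
       1434, 1407, 1283, 1703, 1290, 1821, 1323, 1587]), array([-50, -46, -42, -38, -34, -30, -26, -22, -18, -14, -10,  -6,  -2,
         2,   6,  10,  14,  18,  22,  26]))
```

View pics/w4.png

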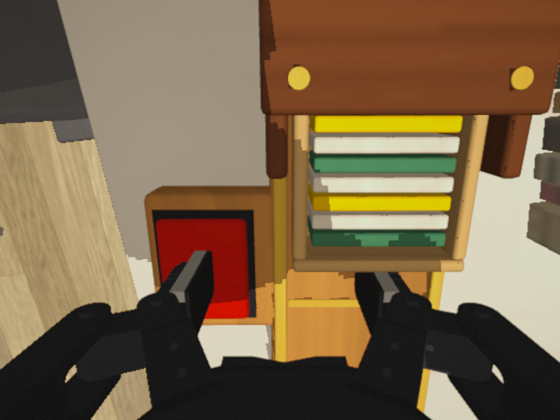

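The tray has come out about 18 mm and rests against the right finger at (378,275). The key is bottomed at 31 N, more than needed, so I ease off about 1.5 mm of command.

```bash
python3 -m handwheel '[{"offset":[0,0,-1.4],"rot":[0,0,0],"claw":0.5},{"offset":[0,0,0],"rot":[0,0,0],"claw":0.5},{"offset":[0,0,0],"rot":[0,0,0],"claw":0.5}]'
python3 - <<'E'
from h import *
f=imaging.grab_frame("wrist"); crop(f,"pics/w5.png",140,500,100,370,2)
for i in range(4):
    imaging.grab_frame("wrist"); s=status.observe(); print(s["position"].round(4),s["force"].round(2),s["moment"].round(2))
P=cloud(f); q=P[(P[...,2]>.050)&(P[...,2]<.058)&(P[...,0]>.505)&(P[...,0]<.527)]; q=q[(q[:,1]<-.15)&(q[:,1]>-.28)]
d=(q[:,:2]-[.534,-.203])@[.1167,.9932]; print("front",np.percentile(d,[.5,1,2,5])*1000)
E
```

```text
clock: 7.35
position: [0.4939, -0.2281, 0.0428]
tool_rot: [3.142, 0.0, 1.455]
force: [-1.9, -2.0, 9.9]
grip_width: 0.064
[ 0.4939 -0.2281  0.0428] [-2.19 -1.26 10.49] [-0.32  0.75 -0.09]
[ 0.4939 -0.2282  0.0428] [-2.08 -2.32 11.35] [-0.24  0.77 -0.07]
[ 0.4939 -0.2282  0.0428] [-2.39 -0.82 10.77] [-0.27  0.81 -0.06]
[ 0.4939 -0.2282  0.0429] [-1.38 -2.3  10.63] [-0.3   0.76  0.01]
front [-37.01319129 -32.93772049 -16.69528968 -15.1894117 ]
```

View pics/w5.png

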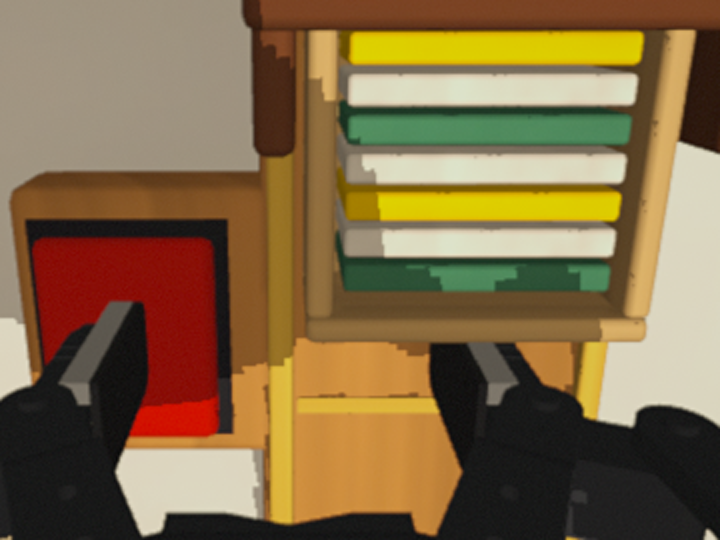

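The tray's front is about 17 mm out, flat and still against the finger, and short of the brass line. The key is down on its stop at about 10 N, with about -1.7 N along the chute from the tray. I'm handing in.

```bash
python3 -c "
from workcell import bot,status
print(bot.job_done()); s=status.observe(); print(s['force'],s['position'])"
```

```text
the job is handed in; nothing more can be done
None
the job is handed in; nothing more can be done
```

I pressed the red key fully down with one finger and caught the tray with the other in the chute, then handed in while holding both. No verdict is reported.

**Last checks before hand-in:**
- **Key:** it was against its stop, about 9–10 mm down. The wrist force read about 10.7 N upward, eased from a 33 N peak when the key bottomed.
- **Tray:** the wrist depth picture put its front about 17 mm out. It lay flat and still against the finger, well short of the brass line at 50 mm.
- **Lean on the finger:** I measured about -1.7 N (noisy, -0.8 to -2.3 N) along the chute. That axis already read about -1 N from the key alone before the tray popped out, so the reading is only rough. The tray was visibly stopped by the finger.
- **Bystanders:** the hand came near nothing but the dispenser, but I did not re-measure their positions at the end.
- **Time:** the clock read about 7.5 s of the 32 s allowed.

One check was not possible: the state read after hand-in came back empty.

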